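# Release the spring catch and slide a meal tray into the sealer

### The arm

A 6-joint arm with a two-finger parallel gripper is mounted at the origin on the work surface. World frame = base frame: x ahead of the robot, y to its left, z up, the work surface at z = 0. Lengths are in mm, angles in rad, forces in N, time in s.
With the tool pointing down it reaches from about 275 to 1000 mm from the base axis. Payload 8.4 kg.
Tool frame: the origin (TCP) lies on the centre line of the jaws, within the pads' length; the fingertips stand r.tip_reach ahead of it and the grasp point (between the pads) lies 11 mm behind it (r.tip_reach is the distance from the TCP to the fingertips, in mm); z points along the fingers, y is the line along which they close (so a half turn about z gives the same grasp; the last joint's range is limited). The gripper opens to 85 mm and grips with 20 to 120 N. Pads are 22 mm wide; open, the fingers measure 114 mm over their backs; the gripper's body (76 mm by 85 mm) begins 54 mm behind the grasp point. The pads swing forward as they close: fully open they stand 13 mm farther back than shut.
Start: joints at [-1.291, 0.353, 1.633, -0, 1.155, -0.002], TCP at [173.802, -600.351, 239.281] pointing down, gripper open.
Joint ranges: [-2.63, 2.63], [-0.92, 2.1], [0.06, 2.66], [-1.3, 4.44], [0, 2.69], [-3.02, 3.02]. Speed limits (rad/s): [2.22, 2.22, 2.79, 3.14, 3.14, 3.14].

### API

Orientations are given as [roll, pitch, yaw] about the fixed x, y, z axes, in that order (R = Rz(yaw) Ry(pitch) Rx(roll)).
In Python, from rig import r gives the robot as it stands.
- The arm moves only by the tool carry_out, never from a script. Its argument "targets" is a list of rows, each an object with "dp": the shift along the tool's x, y, z in mm, a list of three; "yaw": the turn about the tool's z in degrees. A call has 1 to 12 rows; each row is the pose to reach, as a shift and turn from the pose commanded when the call began, along the tool's axes at that moment; what a row does not reach only later rows make up. A row lasts 1/8 s, in which the tool goes at most 62.5 mm and 10.7 degrees, less where a joint would pass 70% of its speed; a pose out of reach is approached as far as the arm can. A call with a gripper value outside its range is refused whole. "fingers" is the opening, from -1 (shut) to 1 (fully open), so that 0 is half open, set as the call begins (left out, the last holds). The fingers move at their own pace and stop on an object; "grip_force" is the grip in N (left out, the last holds). Time passes only in rows, so rows that repeat a pose let the fingers close. It gives the time, the measured TCP pose, the force, the opening and the grip force at its end, in the units of the state.
- r.sense(): the state, without advancing time (a new reading comes with each control period).
- r.grab_frame(name): name is "scene" or "top"; returns the picture (384x512x3 uint8, red, green, blue); there is no depth.
- r.get_calibration(name): a dict with "fx", "fy", "cx", "cy" (pixels), "rvec" (rotation vector, rad) and "tvec" (3), from world to camera coordinates, as OpenCV has them. Camera axes: x right, y down, z forward; pixel columns grow to the right and rows downward; lengths in mm; the calibration is good to about 2 mm. A picture is of the moment at which its call begins. get_calibration takes no time and is no camera call.
- r.sign_off(): hands the job in; it is judged then, once.
The state is a dict: "clock": time; "qpos": joint angles; "qvel": joint speeds; "joint_efforts": joint torques, N m; "eef_pos": TCP position; "tcp_rot": TCP orientation; "contact_force": force on the tool from outside, world axes, zero at the start; "wrist_torque": the same for the moment, N m; "opening": opening from 0.0 (shut) to 1.0 (fully open); "grasp_force": force on a finger pad.
Only numpy, scipy, OpenCV 4.12 (cv2) and the standard library are available. Lean on these libraries where they do the work, as an engineer would, in place of code of your own. Each camera call takes 0.05 s, during which the arm holds its last target. There are 200 camera calls.

### The job

The carriage carrying a lidded meal tray is stopped by the tray sealer's spring catch. Press the long release bar behind the carriage down with the fingertips and, while keeping it held down, push the carriage by the small upright plate on its tail along its rails until it is fully home against the end stop under the sealing head; then let the bar spring back up so that the catch locks behind the carriage, and leave everything clear. Only press and push: do not lift or tip the carriage, and leave the other things on the table where they are.

Things in the scene. Friction and masses are not known exactly. Their poses are not given: they have to be found in the camera images.
- sealer: Fixed tray sealer: steel deck 230 wide (x), y = -165 to +250 mm, top 20 mm above the table. Origin on the table below the middle of the catch lug's rear face; z up, +y = the way the carriage must slide. Guide rails at x = -/+93 mm, 38 mm high, from y = -65 to 235 mm. White sealing head on posts from y = +135 mm on, underside 122, top 240 mm above the table.
- end_stop (a point): Middle of the end stop's face, at y = +219 mm in the sealer's frame, 35 mm above the table: the carriage's front edge meets it when home.
- catch (a joint): How far the spring catch (release bar and lug, one piece) is pressed straight down, m: 0 up, 0.014 fully down. About 5 N to start, 9 N fully down, by any point of the bar. Pressed less than 8 to 9 mm its lug blocks the carriage; it springs up when let go. Lug: sealer y = 0 to 12 mm, 36 wide, its top 10 mm above the bar's.
- bar_rear (a point): Middle of the rear (-y) end of the release bar's flat top; moves with it. Dark steel bar on the sealer's centre line, 40 mm wide, from y = -135 to -8 mm in the sealer's frame; top 44 mm above the table when up, 30 mm when fully down.
- carriage: Loose steel carriage, 170 wide (x), 210 long (y), on the deck between the rails, with a foil tray fixed on it; 0.5 to 1 kg. Origin: under the plate's middle, at the runners' underside; axes as the sealer's. In the sealer's frame it starts at y = 46 to 58 mm, is home at 114. Two cross bars below it (front faces at its y = -60 and -92 mm, 6 thick) each run into the lug while the catch is up.
- push_face (a point): Centre of the rear (-y) face of the carriage's upright push plate, 60 wide, 22 high (50 to 72 mm above the table), on a tail 135 mm behind the carriage's origin. It stands over the release bar, also when home. The foil tray begins 75 mm ahead of it, top 104 mm above the table.
- jar: Bystander: upright jar, 60 across, 105 mm high; origin under its centre.
- tin: Bystander: upright tin, 72 across, 85 mm high; origin under its centre.
- mug: Bystander: white mug, 76 across, 85 mm high; origin under its centre.
- spoon: Bystander: steel serving spoon 220 mm long, lying flat; origin on the table under it.
- meal: Bystander: lidded foil meal tray 130 x 160 x 38 mm on the table; origin under its centre.
- lids: Bystander: stack of white card lids 90 x 130 x 30 mm; origin under its centre.

How it is judged:
By the outcome, as a careful person would: the job done as asked, in the order asked, and still so for the second after the job is handed in, with the robot touching nothing.
It also fails if it takes over 32 s, if anything falls off the work surface, if the arm or the gripper's body presses on something with over 40 N, if the wrist force passes 120 N, or if a joint passes its speed limit or range.

## Working session

There is one attempt and no reset: what is moved stays moved. The work goes in short steps, Python scripts to look and compute and a tool call to move; the robot and the scene stay as the last step left them, time stands still between calls to the robot, and variables do not carry over. Pictures are saved under pics/ and viewed, at most 10 in all, crops included, and the job is handed in when it is done.

Besides the shell and the picture viewer there is one more tool, called after "Emit:" by a JSON object that holds its "method" and its "body". carry_out: Moves the arm, as the interface text tells. Its arguments: {"type":"object","properties":{"targets":{"type":"array","items":{"type":"object","properties":{"dp":{"type":"array","items":{"type":"number"}},"yaw":{"type":"number"}}}},"fingers":{"type":"number"},"grip_force":{"type":"number"}},"required":["targets"]}

```bash
mkdir -p pics; python3 - <<'E'
from rig import r
import cv2
for n in("scene","top"):
    cv2.imwrite(f"pics/{n}0.png",cv2.cvtColor(cv2.resize(r.grab_frame(n),(800,600),interpolation=cv2.INTER_CUBIC),cv2.COLOR_RGB2BGR))
    print(n,r.get_calibration(n))
s=r.sense();print(r.tip_reach,s)
E
```

```text
scene {'fx': 423.1647307889661, 'fy': 423.1647307889661, 'cx': 251.44178615486902, 'cy': 195.45469963282483, 'rvec': array([ 1.85085   ,  1.58864197, -0.65726924]), 'tvec': array([ -87.87240817, -348.49992488, 1392.84309413])}
top {'fx': 377.33468859149474, 'fy': 377.33468859149474, 'cx': 257.41684751719487, 'cy': 187.7387737414022, 'rvec': array([ 2.17343934, -2.19461764,  0.1001722 ]), 'tvec': array([  20.81081649,  593.63744489, 1093.51466038])}
8.0 {'clock': 0.1, 'qpos': array([-1.29144014e+00,  3.53612776e-01,  1.63407794e+00, -2.55771092e-05,
        1.15522383e+00, -2.39159715e-03]), 'qvel': array([ 1.30264334e-03, -6.54305503e-04, -7.90781430e-04, -3.97017225e-05,
        2.43571430e-04,  6.76882496e-05]), 'joint_efforts': array([ 9.91592242e-04, -6.06355834e+01, -3.42819035e+01,  1.45603753e-04,
        4.07333122e-03, -2.04674473e-05]), 'eef_pos': array([ 173.64857969, -599.93650363,  238.60781768]), 'tcp_rot': array([-3.14027071e+00,  2.02249554e-05,  2.81758143e-01]), 'contact_force': array([0.55754721, 0.33254622, 0.87183646]), 'wrist_torque': array([-0.00456072,  0.02031431, -0.02354893]), 'grasp_force': 0.0, 'opening': 1.0003866877315861}
```

View pics/top0.png

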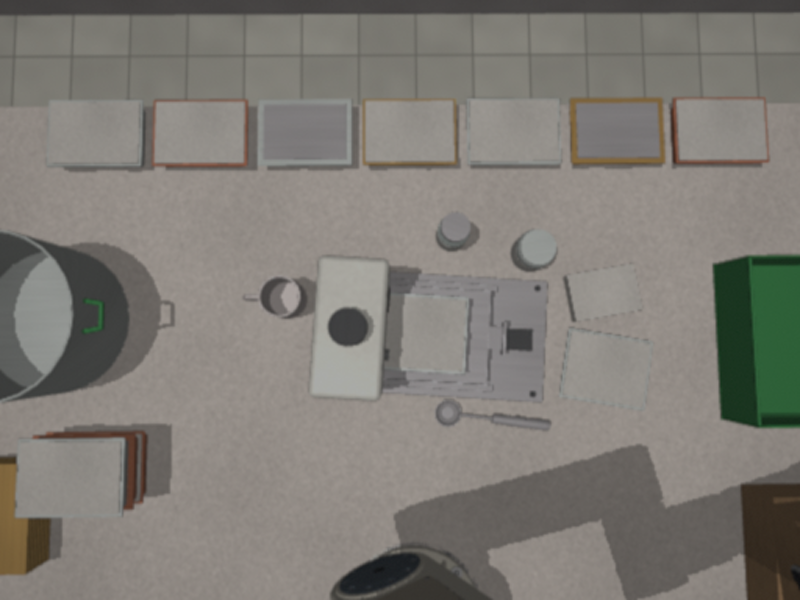

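View pics/scene0.png

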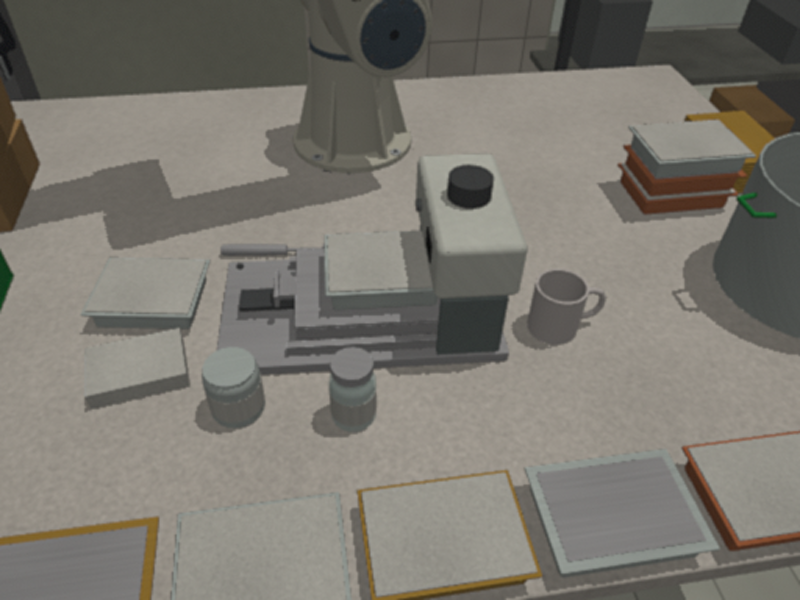

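The top view shows the sealer with its deck rear corners near (548,280) and (543,402). The release bar is the dark patch near (519,340), with the push plate at about (504,338). The head is on the left. I'll zoom in to measure these.

```bash
cat > h.py <<'E'
import numpy as np, cv2
from rig import r
def ray(n,u,v,z):
    c=r.get_calibration(n);R=cv2.Rodrigues(c["rvec"])[0];t=c["tvec"]
    d=R.T@np.array([(u-c["cx"])/c["fx"],(v-c["cy"])/c["fy"],1]);o=-R.T@t
    return o+d*(z-o[2])/d[2]
def proj(n,P):
    c=r.get_calibration(n);K=np.array([[c["fx"],0,c["cx"]],[0,c["fy"],c["cy"]],[0,0,1]])
    return cv2.projectPoints(np.array(P,float).reshape(-1,1,3),c["rvec"],c["tvec"],K,None)[0][:,0]
E
python3 - <<'E'
from h import *
f=r.grab_frame("top"); c=f[165:270,240:360]
cv2.imwrite("pics/top1.png",cv2.cvtColor(cv2.resize(c,None,fx=6.5,fy=5.7142857,interpolation=cv2.INTER_CUBIC),cv2.COLOR_RGB2BGR))
f=r.grab_frame("scene"); c=f[145:240,135:255]
cv2.imwrite("pics/scene1.png",cv2.cvtColor(cv2.resize(c,None,fx=6,fy=6,interpolation=cv2.INTER_CUBIC),cv2.COLOR_RGB2BGR))
for u,v in((548,280),(543,402)): print(ray("top",u*.64,v*.64,20))
E
```

```text
[ 617.15150114 -263.86666429   20.        ]
[ 386.86511117 -247.44435166   20.        ]
```

View pics/top1.png

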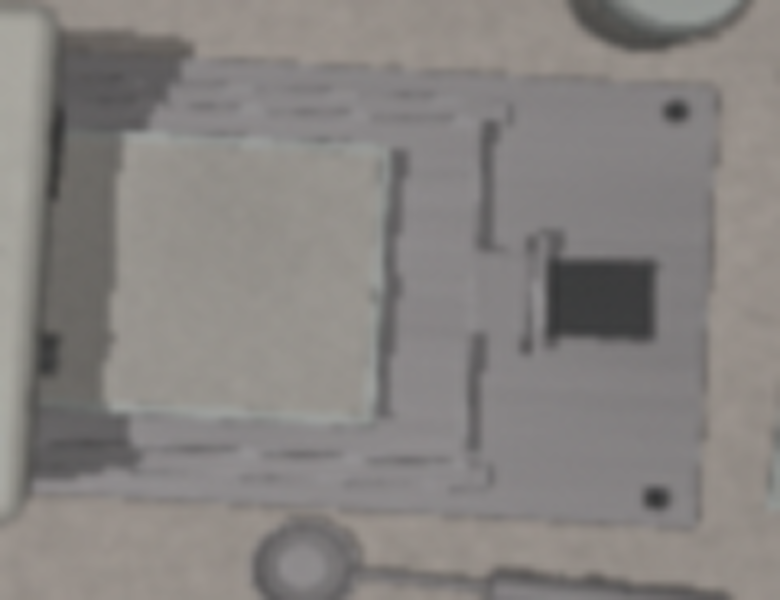

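View pics/scene1.png

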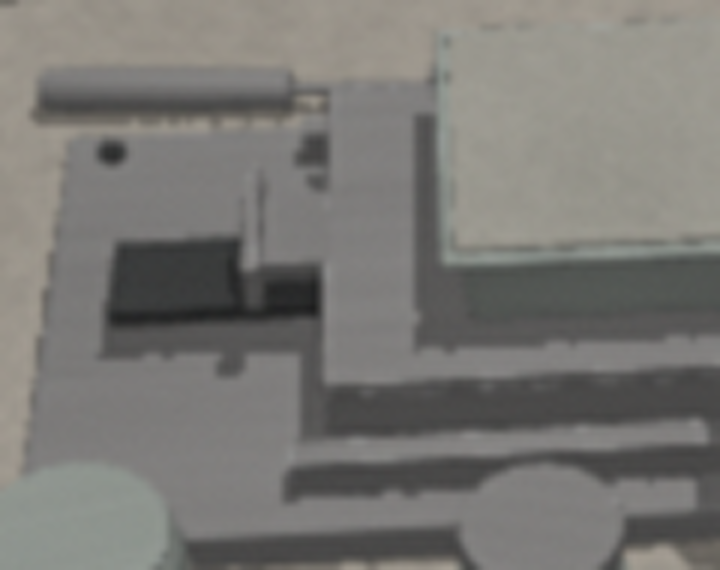

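The top crop shows the deck's rear corners at (718,85) and (697,525), and the bar's rear end from (656,262) to (652,340). The plate's top rear edge is near x≈545, y 235 to 350. The scene crop shows the bar's rear corners at (117,243) and (108,315), and the deck's rear-left corner at (72,138).

```bash
python3 - <<'E'
from h import *
from scipy.optimize import least_squares
T=lambda x,y:("top",240+x/6.5,165+y/5.7142857)
S=lambda x,y:("scene",135+x/6,145+y/6)
obs=[(T(718,85),(115,-165,20)),(T(697,525),(-115,-165,20)),(T(656,262),(20,-135,44)),(T(652,340),(-20,-135,44)),
(S(117,243),(-20,-135,44)),(S(108,315),(20,-135,44)),(S(72,138),(-115,-165,20))]
def w(p,q):
    c,s=np.cos(p[2]),np.sin(p[2]);return [p[0]+c*q[0]-s*q[1],p[1]+s*q[0]+c*q[1],q[2]]
def res(p): return np.concatenate([proj(o[0],[w(p,q)])[0]-o[1:] for o,q in obs])
a=least_squares(res,[500,-100,0.0],loss='soft_l1',x_scale=[100,100,.1]);p=a.x
print(p,np.degrees(p[2]),res(p).round(1))
# plate top rear corners z=72; predicted for tail y
for y0 in (46,52,58):
    P=[w(p,(sx,y0-135,z)) for sx in(-30,30) for z in (50,72)]
    t=proj("top",P);s=proj("scene",P)
    print(y0,((t-[240,165])*[6.5,5.714]).round().tolist(),((s-[135,145])*6).round().tolist())
# other objects heights
for n,u,v,z in(("jar?",455,225,105),("tin",537,247,85),("mug",285,297,85),("lids",605,292,30),("meal",605,368,38)): print(n,ray("top",u*.64,v*.64,z).round())
print("bar_rear",w(p,(0,-135,44)))
E
```

```text
[ 5.16231129e+02 -8.85360041e+01 -8.30961379e-02] -4.761057994627449 [-0.2 -0.7 -1.1  0.1 -0.6 -0.8 -0.7 -0.6 -0.8 -0.9 -0.9 -1.  -0.6 -1.2]
46 [[545.0, 350.0], [555.0, 351.0], [553.0, 231.0], [563.0, 229.0]] [[231.0, 205.0], [225.0, 162.0], [222.0, 311.0], [215.0, 268.0]]
52 [[532.0, 349.0], [541.0, 350.0], [540.0, 230.0], [549.0, 228.0]] [[246.0, 204.0], [240.0, 162.0], [238.0, 310.0], [232.0, 268.0]]
58 [[518.0, 348.0], [527.0, 349.0], [526.0, 229.0], [535.0, 227.0]] [[262.0, 204.0], [256.0, 161.0], [254.0, 310.0], [248.0, 267.0]]
jar? [708. -79. 105.]
tin [ 671. -229.   85.]
mug [584. 225.  85.]
lids [ 592. -369.   30.]
meal [ 450. -360.   38.]
bar_rear [np.float64(505.02605587435033), np.float64(-223.07018683451452), 44]
```

The fit is consistent: residuals are about 1 px, sealer yaw is -4.76°, and the carriage starts at y≈52. My plan is to shut the fingers and turn so they close along the sealer's x, then come down on the bar at sealer y≈-112.

Emit:
{"method": "carry_out", "body": {"targets": [{"dp": [20, -13, 0], "yaw": -3}, {"dp": [60, -40, 0], "yaw": -10}, {"dp": [105, -71, 0], "yaw": -17}, {"dp": [150, -101, 0], "yaw": -25}, {"dp": [195, -132, 0], "yaw": -33}, {"dp": [240, -162, 0], "yaw": -40}, {"dp": [285, -193, 0], "yaw": -48}, {"dp": [330, -223, 10], "yaw": -55}, {"dp": [375, -254, 30], "yaw": -62}, {"dp": [410, -277, 50], "yaw": -67}, {"dp": [431, -292, 70], "yaw": -69.1}, {"dp": [431, -292, 80], "yaw": -69.1}], "fingers": -1, "grip_force": 60}}

```text
clock: 1.7
eef_pos: [506.7, -197.5, 158.2]
tcp_rot: [-3.14, -0.001, 1.492]
contact_force: [-0.0, -0.9, -0.6]
opening: 0.001
grasp_force: 0.0
```

Emit:
{"method": "carry_out", "body": {"targets": [{"dp": [0, 0, 0], "yaw": 0}, {"dp": [0, 0, 0], "yaw": 0}]}}

```text
clock: 1.95
eef_pos: [506.4, -200.6, 159.9]
tcp_rot: [3.141, 0.0, 1.487]
contact_force: [0.1, 0.2, -0.1]
opening: -0.0
grasp_force: 0.0
```

```bash
python3 - <<'E'
from h import *
f=r.grab_frame("scene"); c=f[90:240,100:255]
cv2.imwrite("pics/scene2.png",cv2.cvtColor(cv2.resize(c,None,fx=4,fy=4,interpolation=cv2.INTER_CUBIC),cv2.COLOR_RGB2BGR))
s=r.sense();print(r.tip_reach,s["clock"],s["eef_pos"],s["tcp_rot"],s["contact_force"],s["opening"],s["qpos"])
p=[516.23,-88.54,-.0831];d=s["eef_pos"][:2]-p[:2];c_,s_=np.cos(p[2]),np.sin(p[2])
print("sealer xy",c_*d[0]+s_*d[1],-s_*d[0]+c_*d[1])
E
```

```text
8.0 2.0 [ 506.46861114 -200.75782947  160.06668954] [3.14060157e+00 3.74494397e-04 1.48670761e+00] [ 0.1861548   0.12462473 -0.42695738] -0.002145347609212497 [-3.80099106e-01  3.21151481e-01  1.87910830e+00 -8.55509240e-05
  9.40275651e-01 -2.95960178e-01]
sealer xy -0.4131315609570674 -112.64082424021733
```

View pics/scene2.png

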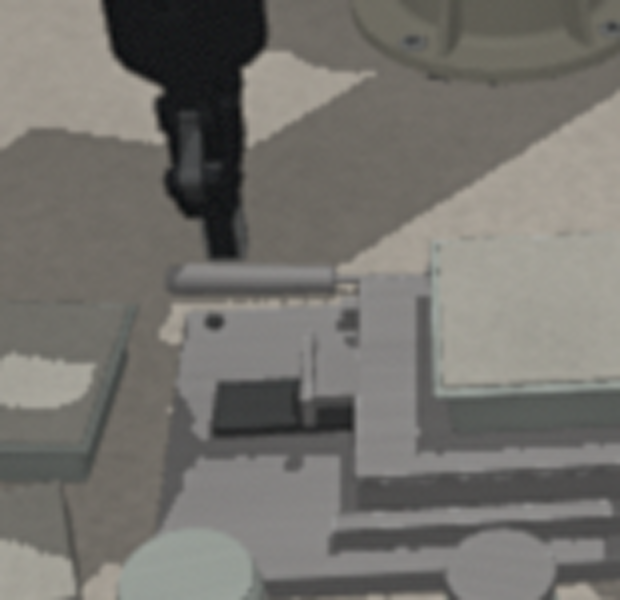

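The shut fingertips are at (225,255), in line above the bar, and the plate is ahead at (308,375). Descending now.

Emit:
{"method": "carry_out", "body": {"targets": [{"dp": [0, 0, 30], "yaw": 0}, {"dp": [0, 0, 65], "yaw": 0}, {"dp": [0, 0, 90], "yaw": 0}, {"dp": [0, 0, 100], "yaw": 0}, {"dp": [0, 0, 102], "yaw": 0}, {"dp": [0, 0, 102], "yaw": 0}]}}

```text
clock: 2.75
eef_pos: [507.2, -200.5, 58.2]
tcp_rot: [3.14, 0.0, 1.488]
contact_force: [0.0, 0.4, 1.5]
opening: -0.0
grasp_force: 0.0
```

Emit:
{"method": "carry_out", "body": {"targets": [{"dp": [0, 0, 3], "yaw": 0}, {"dp": [0, 0, 6], "yaw": 0}, {"dp": [0, 0, 8], "yaw": 0}, {"dp": [0, 0, 8], "yaw": 0}]}}

```text
clock: 3.25
eef_pos: [507.0, -200.2, 49.6]
tcp_rot: [3.141, 0.0, 1.488]
contact_force: [-0.8, 0.2, 5.9]
opening: 0.001
grasp_force: 2.8
```

Emit:
{"method": "carry_out", "body": {"targets": [{"dp": [0, 0, 3], "yaw": 0}, {"dp": [0, 0, 6], "yaw": 0}, {"dp": [0, 0, 9], "yaw": 0}, {"dp": [0, 0, 10], "yaw": 0}, {"dp": [0, 0, 10], "yaw": 0}]}}

```text
clock: 3.88
eef_pos: [507.0, -200.2, 39.8]
tcp_rot: [3.141, 0.0, 1.488]
contact_force: [-2.0, 1.1, 9.3]
opening: -0.006
grasp_force: 4.2
```

The bar is held about 12 mm down at 9 N. Pushing now.

Emit:
{"method": "carry_out", "body": {"targets": [{"dp": [4, 0, 0.5], "yaw": 0}, {"dp": [8, 0, 0.5], "yaw": 0}, {"dp": [12, 0, 0.5], "yaw": 0}, {"dp": [16, 0, 0.5], "yaw": 0}, {"dp": [20, 0, 0.5], "yaw": 0}, {"dp": [24, 0, 0.5], "yaw": 0}, {"dp": [28, 0, 0.5], "yaw": 0}, {"dp": [32, 0, 0.5], "yaw": 0}, {"dp": [32, 0, 0.5], "yaw": 0}]}}

```text
clock: 5.0
eef_pos: [510.9, -169.6, 39.9]
tcp_rot: [3.138, 0.002, 1.489]
contact_force: [-0.6, -8.6, 8.5]
opening: 0.003
grasp_force: 4.2
```

```bash
python3 - <<'E'
from h import *
f=r.grab_frame("scene"); c=f[90:240,100:255]
cv2.imwrite("pics/scene3.png",cv2.cvtColor(cv2.resize(c,None,fx=4,fy=4,interpolation=cv2.INTER_CUBIC),cv2.COLOR_RGB2BGR))
E
```

```text
(no output)
```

View pics/scene3.png

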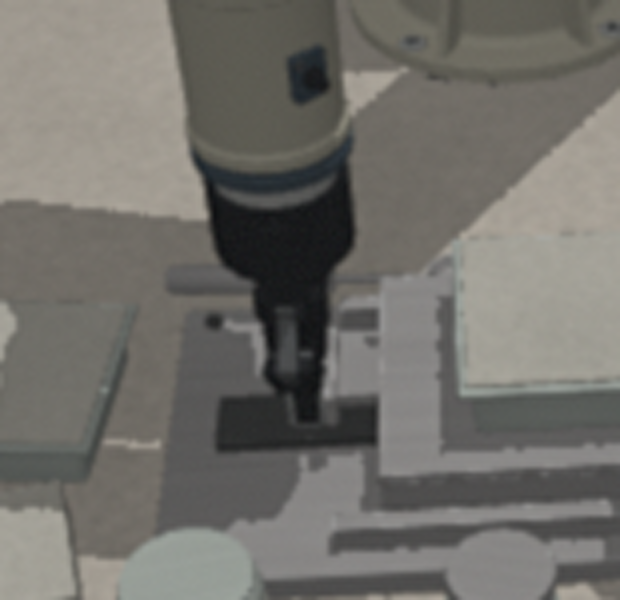

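The carriage is moving: the tray's rear edge went from x≈435 to 460, with the fingertips at the plate at (310,400). Continuing.

Emit:
{"method": "carry_out", "body": {"targets": [{"dp": [4, 0, 0], "yaw": 0}, {"dp": [8, 0, 0], "yaw": 0}, {"dp": [12, 0, 0], "yaw": 0}, {"dp": [16, 0, 0], "yaw": 0}, {"dp": [20, 0, 0], "yaw": 0}, {"dp": [24, 0, 0], "yaw": 0}, {"dp": [28, 0, 0], "yaw": 0}, {"dp": [32, 0, 0], "yaw": 0}, {"dp": [36, 0, 0], "yaw": 0}, {"dp": [40, 0, 0], "yaw": 0}, {"dp": [42, 0, 0], "yaw": 0}]}}

```text
clock: 6.42
eef_pos: [514.3, -128.0, 39.8]
tcp_rot: [3.138, 0.003, 1.489]
contact_force: [-1.1, -11.9, 8.3]
opening: 0.001
grasp_force: 4.2
```

Emit:
{"method": "carry_out", "body": {"targets": [{"dp": [2, 0, 0], "yaw": 0}, {"dp": [4, 0, 0], "yaw": 0}, {"dp": [5, 0, 0], "yaw": 0}, {"dp": [5, 0, 0], "yaw": 0}]}}

```text
clock: 6.92
eef_pos: [514.7, -123.0, 39.8]
tcp_rot: [3.138, 0.002, 1.489]
contact_force: [-0.3, -11.5, 8.4]
opening: 0.0
grasp_force: 4.2
```

Emit:
{"method": "carry_out", "body": {"targets": [{"dp": [1, 0, 0], "yaw": 0}, {"dp": [2, 0, 0], "yaw": 0}, {"dp": [2, 0, 0], "yaw": 0}]}}

```text
clock: 7.3
eef_pos: [514.7, -122.4, 39.9]
tcp_rot: [3.138, 0.004, 1.49]
contact_force: [-3.3, -22.1, 8.4]
opening: -0.001
grasp_force: 4.2
```

Emit:
{"method": "carry_out", "body": {"targets": [{"dp": [1, 0, 0], "yaw": 0}, {"dp": [2, 0, 0], "yaw": 0}, {"dp": [2, 0, 0], "yaw": 0}]}}

```text
clock: 7.68
eef_pos: [514.6, -122.0, 40.0]
tcp_rot: [3.138, 0.006, 1.49]
contact_force: [-5.5, -34.9, 9.6]
opening: 0.0
grasp_force: 4.2
```

The force rose from 12 to 35 N with no travel, at the place expected for the end stop, so the carriage is home. Backing off the plate with the bar still down, then releasing it.

Emit:
{"method": "carry_out", "body": {"targets": [{"dp": [-2, 0, 0], "yaw": 0}, {"dp": [-4, 0, 0], "yaw": 0}, {"dp": [-7, 0, 0], "yaw": 0}, {"dp": [-9, 0, 0], "yaw": 0}, {"dp": [-9, 0, 0], "yaw": 0}]}}

```text
clock: 8.3
eef_pos: [513.8, -126.0, 39.5]
tcp_rot: [3.14, -0.001, 1.487]
contact_force: [0.4, 3.5, 8.9]
opening: 0.001
grasp_force: 4.3
```

Emit:
{"method": "carry_out", "body": {"targets": [{"dp": [0, 0, -3], "yaw": 0}, {"dp": [0, 0, -7], "yaw": 0}, {"dp": [0, 0, -11], "yaw": 0}, {"dp": [0, 0, -16], "yaw": 0}, {"dp": [0, 0, -25], "yaw": 0}, {"dp": [0, 0, -45], "yaw": 0}, {"dp": [-10, 0, -80], "yaw": 0}, {"dp": [-30, 0, -120], "yaw": 0}, {"dp": [-60, 0, -150], "yaw": 0}, {"dp": [-100, 0, -170], "yaw": 0}, {"dp": [-130, 0, -180], "yaw": 0}, {"dp": [-130, 0, -180], "yaw": 0}]}}

```text
clock: 9.8
eef_pos: [501.9, -257.7, 219.8]
tcp_rot: [3.14, 0.001, 1.485]
contact_force: [-0.0, 0.2, -1.2]
opening: -0.0
grasp_force: 0.0
```

```bash
python3 - <<'E'
from h import *
f=r.grab_frame("scene"); c=f[90:240,100:255]
cv2.imwrite("pics/scene4.png",cv2.cvtColor(cv2.resize(c,None,fx=4,fy=4,interpolation=cv2.INTER_CUBIC),cv2.COLOR_RGB2BGR))
p=[516.23,-88.54,-.0831];C,S=np.cos(p[2]),np.sin(p[2])
for y0 in(92,110,114):
    P=[[p[0]+C*x-S*(y0-135),p[1]+S*x+C*(y0-135),z] for x in(-30,30) for z in(50,72)]
    print(y0,((proj("scene",P)-[100,90])*4).round().tolist())
for z in (44,30):
    P=[[p[0]+C*x-S*-135,p[1]+S*x+C*-135,z] for x in(-20,20)]
    print(z,((proj("scene",P)-[100,90])*4).round().tolist())
s=r.sense();print(s["clock"],s["contact_force"])
E
```

```text
92 [[373.0, 354.0], [370.0, 325.0], [370.0, 424.0], [367.0, 396.0]]
110 [[403.0, 352.0], [401.0, 324.0], [402.0, 423.0], [400.0, 394.0]]
114 [[410.0, 352.0], [408.0, 324.0], [409.0, 422.0], [407.0, 394.0]]
44 [[215.0, 379.0], [208.0, 426.0]]
30 [[218.0, 396.0], [212.0, 444.0]]
9.85 [-0.65368575  0.90355714 -0.70202856]
```

View pics/scene4.png

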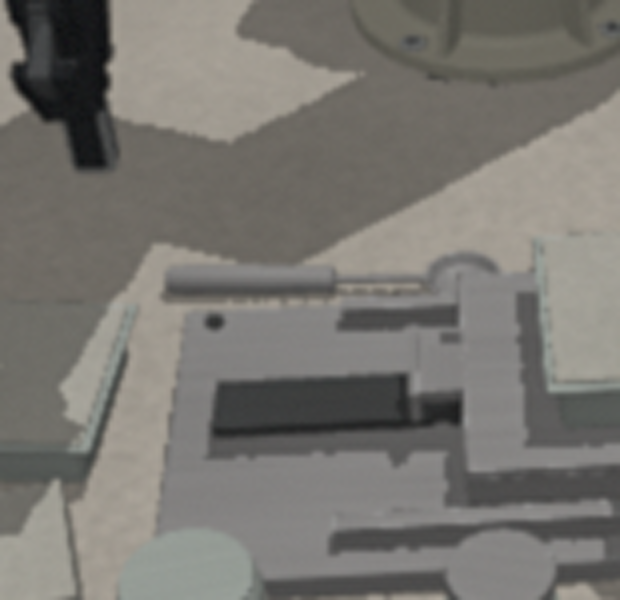

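The plate is at x≈411, against 408–410 predicted for home. The bar's rear corners are at (215,382) and (212,432), the same as at the start, so the catch is up. The arm is clear of everything.

```bash
python3 -c "
from rig import r
print(r.sign_off())"
```

```text
the job is handed in; nothing more can be done
None
```

I pushed the carriage fully home against the end stop with the bar held down, then let the bar spring back up so the catch locks behind it; the last picture shows both, the arm is clear, and the job was handed in at about 10 s.

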